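Hold a shelf bracket against a cabinet panel for screwing

ROBOT

A 6-joint arm with a two-finger parallel gripper is mounted at the origin on the work surface. World frame = base frame: x ahead of the robot, y to its left, z up, the work surface at z = 0. Lengths are in mm, angles in degrees, forces in N, time in s.
With the tool pointing down it reaches from about 300 to 875 mm from the base axis. Payload 6.4 kg.
Tool frame: the origin (TCP) lies between the finger pads; the fingertips stand 14 mm ahead of it and the grasp point (between the pads) lies 5 mm behind it (env.tip_reach is the distance from the TCP to the fingertips, in mm); z points along the fingers, y is the line along which they close (so a half turn about z gives the same grasp; the last joint's range is limited). The gripper opens to 85 mm and grips with 20 to 120 N. Pads are 22 mm wide; open, the fingers measure 114 mm over their backs; the gripper's body (76 mm by 85 mm) begins 54 mm behind the grasp point. The pads swing forward as they close: fully open they stand 13 mm farther back than shut.
Start: joints at [61.748, 10.359, 92.074, -0, 77.567, -11.82], TCP at [162.647, 551.532, 245.288] pointing down, gripper open.
Joint ranges: [-171.53, 171.53], [-51.25, 118.39], [17.06, 147.69], [-65.23, 245.23], [0, 150.52], [-178.68, 178.68]. Speed limits (degrees/s): [147.25, 147.25, 172.46, 180, 180, 180].

INTERFACE

Orientations are given as [roll, pitch, yaw] about the fixed x, y, z axes, in that order (R = Rz(yaw) Ry(pitch) Rx(roll)).
In Python, from station import env gives the robot as it stands.
- The arm moves only by the tool arm_command, never from a script. Its argument "plan" is a list of rows, each a list of 3 entries, a list of its own where there are three numbers: the shift along the tool's x, y, z each as a share of 50 mm, from -1 to 1, then the turn about the tool's z as a share of 5 degrees, from -1 to 1, then the closure, from -1 (fully open) to 1 (shut). A call has 1 to 20 rows; each row shifts and turns the commanded pose from where the row before left it, along the tool's axes as they then stand; what a row does not reach is not made up. A row lasts 1/10 s, in which the tool goes at most 50 mm and 8.59 degrees, less where a joint would pass 70% of its speed; a pose out of reach is approached as far as the arm can. A call with a number of a shift or a turn outside -1 to 1 is refused whole. A call with a gripper value outside its range is refused whole. The fingers move at their own pace and stop on an object; "grip_force" is the grip in N (left out, the last holds). Time passes only in rows, so rows that do not move let the fingers close. It gives the time, the measured TCP pose, the force, the opening and the grip force at its end, in the units of the state.
- env.sense(): the state, without advancing time (a new reading comes with each control period).
- env.read_camera(name): name is "scene" or "side" or "wrist"; returns a dict with "img" (384x512x3 uint8, blue, green, red), "fov_y" (degrees; the focal length in pixels is half the picture's height over the tangent of half this angle, whatever the lens; pixels are square), "cx", "cy" (the principal point, pixels), "extrinsics" (4x4, takes a point from camera to world coordinates); the wrist camera has in their place "mount" (4x4, takes a point from camera to tool coordinates, whose origin is the TCP and whose axes are the flange's). Camera axes: x right, y down, z forward; pixel columns grow to the right and rows downward; lengths in mm; the calibration is good to about 2 mm. The wrist camera is an equidistant fisheye: a pixel r from the principal point sees the ray r / f radians off the axis. A picture is of the moment at which its call begins: read the wrist's pose just before it. There is no depth.
- env.finish_job(): hands the job in; it is judged then, once.
Trained networks look in the newest picture that a camera, given by its name, has taken for a name from the list of things; names that differ only in an ending like _2 or _b are one class to them, and where a whole thing is asked for, a point or a joint stands for the part that bears it (a point fixed in the world has none). Each returns a list of dicts, best first, with "confidence" (0 to 1); they miss things now and then, are a little off and sometimes report something else, mostly with a low value. They report only what shows in the picture. A call takes as long as a camera call. They do not tell look-alikes from the thing itself.
- env.regions_of(camera, label): "region" (384x512 bool, what is visible of it) and "xy" ([column, row] as shares, 0 to 1, of the picture: columns of its width, rows of its height, amid what is visible of it).
- env.landmark_of(camera, label): "xy" ([column, row] as shares, 0 to 1, of the picture: columns of its width, rows of its height: a listed point, or the origin of a listed thing).
The state is a dict: "t": time; "joint_pos": joint angles; "joint_vel": joint speeds; "joint_efforts": joint torques, N m; "tool_pos": TCP position; "tool_rot": TCP orientation; "ft_force": force on the tool from outside, world axes, zero at the start; "torque": the same for the moment, N m; "grip_width": finger opening in mm; "grip_force": force on a finger pad.
Only numpy, scipy, OpenCV 4.12 (cv2) and the standard library are available. Lean on these libraries where they do the work, as an engineer would, in place of code of your own. Each camera call takes 0.05 s, during which the arm holds its last target. There are 200 camera calls.

TASK

The shallow white wall cabinet lies on its back: slide its door fully open by the bar handle, then take the T-shaped aluminium bracket and stand it inside on the cabinet's floor, its wide flange flat against the inside of the thin grey end panel and centred between the panel's two ends. Push it against the panel with a steady force of about 10 newtons, never shoving hard, and finish while still holding it pressed there, because someone else will now drive the screws from outside. Leave the other things on the counter where they are.

Things in the scene. Friction and masses are not known exactly. Their poses are not given: they have to be found in the camera images.
- cabinet: shallow white cabinet lying on its back, fixed to the counter: 200 mm along its x, 360 mm along its y, walls 70 mm high; door tracks up to 84 mm. Origin at the centre of its underside. Its inner floor is 6 mm above the counter; long walls 10 mm thick at x = +-95 mm (180 mm apart inside). The half from y = -20 to +170 mm has a fixed cover; the other half, next to the end panel at the -y end, is open under the sliding door
- door (a joint): sliding door (white sheet 186 x 155 x 5 mm, top face 77 mm above the counter) on top of the cabinet: 0 = shut over the open half, 0.15 m = fully open; grows as the door moves along the cabinet's +y, over the fixed cover. Friction 1.2 N; it stays where it is left. Fully open it leaves an opening 154 mm long in y beside the end panel
- door_handle (a point): centre of the door's upright bar handle, at the middle of the door: 90 mm along the cabinet's x, 12 mm thick along y, standing 34 mm above the door's top face; this point is 19 mm above that face and 96 mm above the counter. Axes as the cabinet's
- end_panel (a joint): the thin grey panel closing the cabinet's -y end: 176 mm along the cabinet's x, 5 mm thick, from 8 to 64 mm above the counter, with two dark screw marks 30 mm either side of its middle; unpushed, its inner face is at cabinet y = -176 mm. Value: how far it is pushed outwards (along the cabinet's -y), m, 0 = unpushed. It yields straight, like a spring of 1200 N/m (10 N = 8.3 mm), stop at 25 mm
- panel_target (a point): middle of the end panel's inner face, 28.5 mm above the counter: where the middle of the bracket's flange face belongs. Moves with the panel; axes as the cabinet's
- bracket: T-shaped aluminium shelf bracket, loose, standing on the counter, 45 mm high, 0.11 to 0.22 kg. Seen from above: flange 90 mm along its x and 8 mm thick, outer face at its y = -30 mm; from its middle a web 12 mm thick (along x) runs back to y = +35 mm. Origin on the underside, z up
- bracket_web (a point): centre of the free length of the bracket's web, half-way up (22.5 mm above its underside), 36 mm behind the flange's outer face; good place to grip across the 12 mm web. Axes as the bracket's
- bracket_face (a point): middle of the outer (flat) face of the bracket's flange, half-way up; the bracket's -y points out of this face
- cleat: plain straight wooden cleat 85 x 22 x 30 mm high (bystander); origin at the centre of its underside
- angle: L-shaped aluminium angle, legs 75 and 53 mm, 40 mm high, 8 mm thick (bystander; it shares the bracket's area); origin at the centre of its underside
- screwdriver: screwdriver lying at the back right of the cabinet (bystander)
- soap_box: green washing-powder carton 70 x 160 x 120 mm high (bystander); origin at the centre of its underside
- softener: white softener bottle, 72 mm across, 200 mm high (bystander); origin at the centre of its underside
- peg_jar: clear jar with a steel lid, 80 mm across, 80 mm high (bystander); origin at the centre of its underside
- scrub_brush: wooden scrubbing brush 50 x 140 x 40 mm high (bystander); origin at the centre of its underside
Not all that is in view belongs to the job. Leave any green look-alike of the bracket alone.

How it is judged:
By the outcome, as a careful person would: the job done as asked, in the order asked, and still so for the second after the job is handed in, while the arm keeps its last pose, push and grip.
It also fails if it takes over 54 s, if anything falls off the work surface, if the arm or the gripper's body presses on something with over 40 N, if the wrist force passes 120 N, or if a joint passes its speed limit or range.

## Working session

There is one attempt and no reset: what is moved stays moved. The work goes in short steps, Python scripts to look and compute and a tool call to move; the robot and the scene stay as the last step left them, time stands still between calls to the robot, and variables do not carry over. Pictures are saved under pics/ and viewed, at most 10 in all, crops included, and the job is handed in when it is done.

Besides the shell and the picture viewer there is one more tool, called after "Call:" in YAML: its name, and indented under it one key for each argument. arm_command: Moves the arm, as the interface text tells. Its arguments: {"type":"object","properties":{"plan":{"type":"array"},"grip_force":{"type":"number"}},"required":["plan"]}

```bash
ls; mkdir -p pics; cat > h.py <<'E'
import numpy as np, cv2
from scipy.spatial.transform import Rotation as R
from station import env
def cam(n):
    s=env.sense(); c=env.read_camera(n); im=np.asarray(c['img'])
    f=im.shape[0]/2/np.tan(np.radians(c['fov_y'])/2)
    if 'extrinsics' in c: T=np.array(c['extrinsics'])
    else:
        W=np.eye(4); W[:3,:3]=R.from_euler('xyz',s['tool_rot'],degrees=True).as_matrix(); W[:3,3]=s['tool_pos']
        T=W@np.array(c['mount'])
    return dict(im=im,f=f,cx=c['cx'],cy=c['cy'],T=T,fish='mount' in c)
def ray(c,u,v):
    a=np.array([u-c['cx'],v-c['cy']])/c['f']
    if c['fish']:
        r=np.linalg.norm(a); d=np.r_[a/r*np.sin(r),np.cos(r)] if r>1e-9 else np.array([0,0,1.])
    else: d=np.r_[a,1]
    return c['T'][:3,3],c['T'][:3,:3]@d
def at(c,xy,z):
    o,d=ray(c,xy[0],xy[1]); return o+d*(z-o[2])/d[2]
def proj(c,P):
    p=np.linalg.inv(c['T'])@np.r_[P,1]; p=p[:3]
    if c['fish']:
        r=np.hypot(p[0],p[1]); th=np.arctan2(r,p[2]); q=p[:2]/r*th
    else: q=p[:2]/p[2]
    return q*c['f']+[c['cx'],c['cy']]
def lm(n,c,label,z):
    h,w=c['im'].shape[:2]
    return [(round(d['confidence'],2),np.round(np.array(d['xy'])*[w,h],1).tolist(),np.round(at(c,np.array(d['xy'])*[w,h],z)[:2],1).tolist()) for d in env.landmark_of(n,label)[:4]]
E
python3 - <<'E'
from h import *
s=env.sense(); print(s)
ims=[]
for n in ['scene','side','wrist']:
    c=cam(n); ims.append(c['im'].copy()); print(n,c['T'][:3,3].round(),c['f'])
    for l,z in [('cabinet',0),('door_handle',96),('panel_target',28.5),('bracket',0),('bracket_web',22.5),('bracket_face',22.5),('cleat',0),('angle',0),('screwdriver',10),('soap_box',0),('softener',0),('peg_jar',0),('scrub_brush',0)]:
        print(l,lm(n,c,l,z))
    cv2.imwrite(f'pics/{n}0.png',cv2.resize(c['im'],(800,600)))
E
```

```text
pics
{'t': 0.0, 'joint_pos': array([ 6.17468711e+01,  1.04026352e+01,  9.21330219e+01, -9.34983044e-06,
        7.75675674e+01, -1.18191958e+01]), 'joint_vel': array([-0.04303961, -0.04055553, -0.04779259,  0.02489661,  0.06389588,
        0.07343473]), 'joint_efforts': array([-2.09572725e-03, -4.44862962e+01, -3.51339233e+01, -5.57696094e-04,
        9.28847061e-03,  4.38511393e-05]), 'tool_pos': array([162.38583587, 551.03018886, 244.36533812]), 'tool_rot': array([-1.79898962e+02, -2.11339123e-02,  1.63566050e+02]), 'ft_force': array([-0.03776949,  0.60640753, -0.18503907]), 'torque': array([-0.00597891, -0.02044725, -0.0066694 ]), 'grip_force': 0.0, 'grip_width': 85.07288420674762}
scene [1313. -204. 1209.] 406.6133347866711
cabinet [(0.56, [270.8, 183.7], [532.6, 131.5])]
door_handle [(0.64, [256.9, 173.0], [536.6, 76.8])]
panel_target [(0.45, [226.9, 197.2], [551.4, -39.9])]
bracket [(0.63, [126.6, 221.8], [509.8, -389.2]), (0.54, [206.4, 216.2], [583.0, -126.2]), (0.53, [165.9, 232.6], [597.3, -271.9])]
bracket_web [(0.84, [201.1, 210.6], [569.1, -138.4]), (0.84, [127.2, 179.5]
[... 1367 characters left out ...]
, (0.48, [314.6, 270.0], [599.5, -247.6])]
screwdriver [(0.69, [347.4, 250.3], [719.0, -242.5])]
soap_box [(0.94, [317.9, 198.2], [772.7, -16.6]), (0.16, [344.7, 253.2], [711.3, -242.0])]
softener [(0.67, [286.6, 168.7], [759.4, 159.5])]
peg_jar [(0.63, [369.3, 298.3], [676.9, -395.2])]
scrub_brush [(0.64, [182.7, 145.3], [482.9, 465.6])]
wrist [ 88. 574. 374.] 297.3186396354542
cabinet [(0.92, [123.8, 376.9], [545.6, 131.3])]
door_handle []
panel_target []
bracket []
bracket_web []
bracket_face []
cleat [(0.48, [7.8, 343.7], [437.2, -228.8])]
angle []
screwdriver []
soap_box []
softener []
peg_jar []
scrub_brush [(0.59, [5.3, 343.2], [435.7, -241.2]), (0.36, [126.7, 375.5], [540.5, 143.0])]
```

View pics/side0.png

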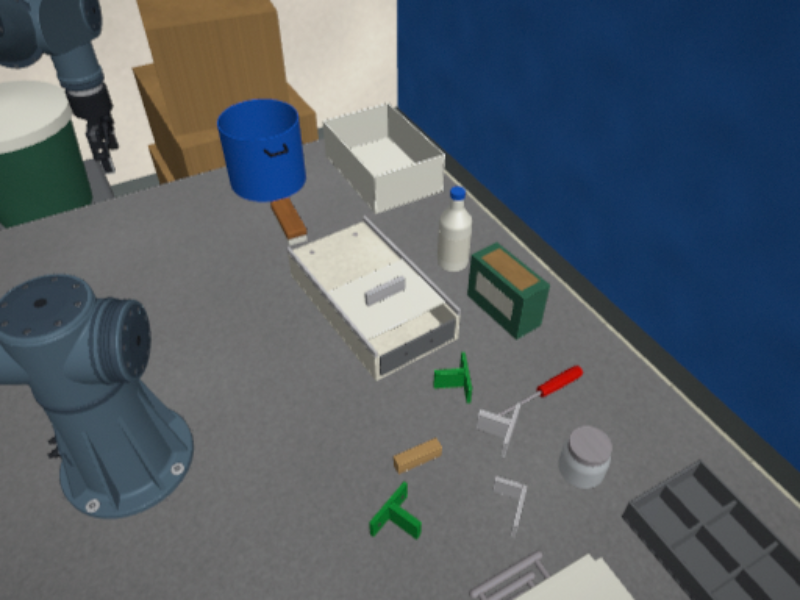

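```bash
python3 - <<'E'
import cv2
im=cv2.imread('pics/scene0.png')
im=im[200:460,140:600]
cv2.imwrite('pics/scene0c.png',cv2.resize(im,(796,450),interpolation=cv2.INTER_CUBIC))
E
```

```text
(no output)
```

View pics/scene0c.png

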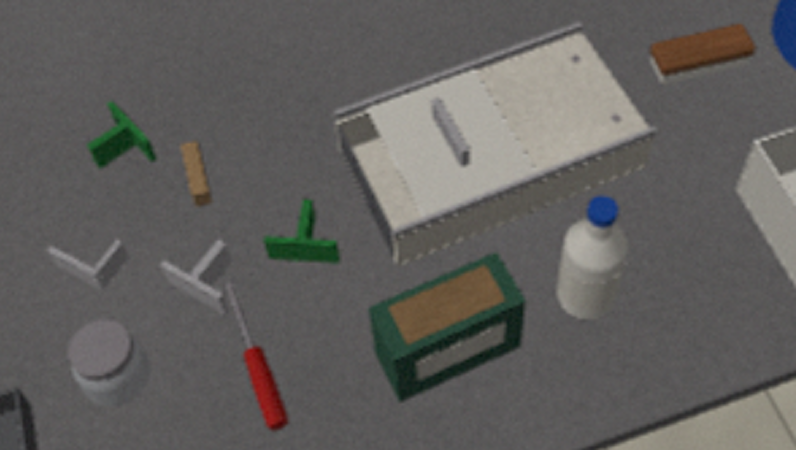

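The candidates for the bracket, in side-camera pixels:
- **Silver T**, about (318,275), near (595,-272) mm.
- **Green T**, about (292,242).
- **Green T**, about (258,330).
- **Silver L**, about (325,325).

The silver T is the one: it's aluminium and T-shaped, the greens are look-alikes and the L is the angle. The enlarged scene crop confirms it at (200,275). The door is partly open, with its handle near (545,66) mm. I'll go above it for a closer look.

Call:
arm_command:
  plan:
    - [[0, 0, 0], 0.9, -1]
    - [[0, 0, 0], 0.9, -1]
    - [[0, 0, 0], 0.9, -1]
    - [[0, 0, 0], 0.9, -1]
    - [[0, 0, 0], 0.9, -1]
    - [[-0.51, -0.8, 0], 0, -1]
    - [[-0.51, -0.8, 0], 0, -1]
    - [[-0.51, -0.8, 0], 0, -1]
    - [[-0.51, -0.8, 0], 0, -1]
    - [[-0.51, -0.8, 0], 0, -1]
    - [[-0.51, -0.8, 0], 0, -1]
    - [[-0.51, -0.8, 0], 0, -1]
    - [[-0.51, -0.8, 0], 0, -1]
    - [[-0.51, -0.8, 0], 0, -1]
    - [[-0.51, -0.8, 0], 0, -1]
    - [[-0.51, -0.8, 0], 0, 0]
    - [[-0.51, -0.8, 0], 0, 0]
    - [[-0.51, -0.8, 0], 0, 0]
    - [[0, 0, 0], 0, 0]
    - [[0, 0, 0], 0, 0]

```text
t: 4.1
tool_pos: [188.6, 15.2, 245.7]
tool_rot: [-175.0, -1.5, 140.5]
ft_force: [-0.1, 0.6, 0.4]
grip_width: 42.9
grip_force: 0.0
```

```bash
python3 - <<'E'
from h import *
s=env.sense(); print(s['tool_pos'],s['tool_rot'],s['grip_width'])
c=cam('wrist'); print(c['T'].round(3))
for l,z in [('cabinet',0),('door_handle',96),('panel_target',28.5),('bracket',0),('bracket_web',22.5),('bracket_face',22.5)]:
    print(l,lm('wrist',c,l,z))
cv2.imwrite('pics/w1.png',cv2.resize(c['im'],(800,600)))
E
```

```text
[188.587315    15.23498861 245.66580876] [-175.0004155    -1.52038878  140.54405569] 42.930577805106516
[[ 6.31000e-01  7.58000e-01  1.64000e-01  1.38640e+02]
 [ 7.70000e-01 -5.89000e-01 -2.43000e-01  7.19400e+01]
 [-8.80000e-02  2.80000e-01 -9.56000e-01  3.75909e+02]
 [ 0.00000e+00  0.00000e+00  0.00000e+00  1.00000e+00]]
cabinet [(0.71, [452.0, 285.0], [541.3, 133.3])]
door_handle [(0.95, [444.3, 346.5], [548.7, 68.5])]
panel_target [(0.87, [375.2, 356.5], [560.5, -43.7])]
bracket [(0.56, [177.3, 348.7], [356.9, -342.0])]
bracket_web [(0.66, [172.7, 358.2], [358.4, -347.3])]
bracket_face [(0.6, [179.2, 346.1], [340.6, -308.3])]
```

View pics/w1.png

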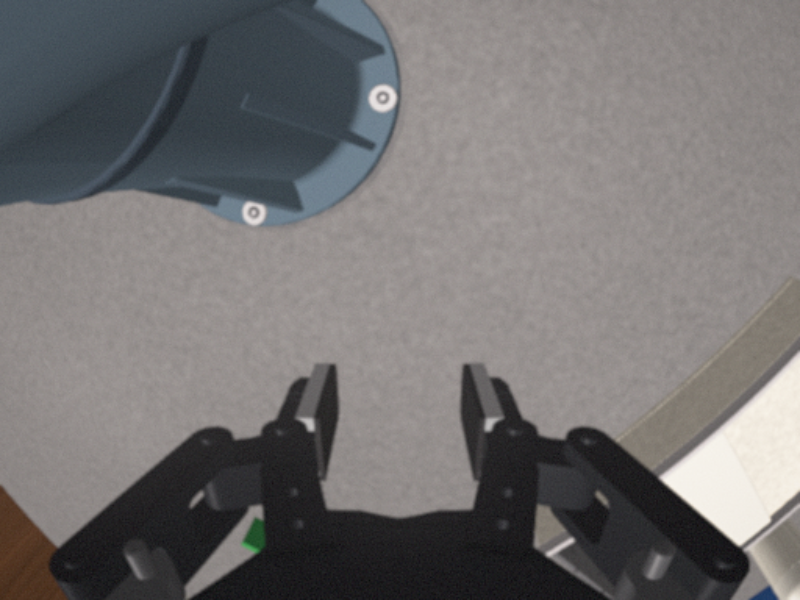

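The turn went the opposite way: positive about the tool's z lowers the yaw. The arm ended up near its inner reach, at (189,15), where it tilts. I'll correct that now.

Call:
arm_command:
  plan:
    - [[-0.61, 0.67, 0], 0, 0]
    - [[-0.61, 0.67, 0], 0, 0]
    - [[-0.61, 0.67, 0], 0, 0]
    - [[-0.61, 0.67, 0], 0, 0]
    - [[-0.61, 0.67, 0], 0, 0]
    - [[-0.61, 0.67, 0], 0, 0]
    - [[-0.61, 0.67, 0], 0, 0]
    - [[-0.61, 0.67, 0], 0, 0]
    - [[0, 0, 0], -1, 0]
    - [[0, 0, 0], -1, 0]
    - [[0, 0, 0], -1, 0]
    - [[0, 0, 0], -1, 0]
    - [[0, 0, 0], -1, 0]
    - [[0, 0, 0], -1, 0]
    - [[0, 0, 0], -1, 0]
    - [[0, 0, 0], -1, 0]
    - [[0, 0, 0], -1, 0]
    - [[0, 0, 0], 0, 0]

```text
t: 6.25
tool_pos: [540.6, 71.1, 216.2]
tool_rot: [-177.5, -4.7, -173.8]
ft_force: [1.3, 0.2, 0.0]
grip_width: 42.5
grip_force: 0.0
```

```bash
python3 - <<'E'
from h import *
s=env.sense(); print(s['tool_pos'],s['tool_rot'],s['grip_width'],s['joint_pos'])
c=cam('wrist'); print(c['T'].round(3))
for l,z in [('cabinet',0),('door_handle',96),('panel_target',28.5),('bracket',0),('bracket_web',22.5),('bracket_face',22.5)]:
    print(l,lm('wrist',c,l,z))
cv2.imwrite('pics/w2.png',cv2.resize(c['im'],(800,600)))
E
```

```text
[540.58622757  71.13444315 216.18785273] [-177.5325546    -4.66894999 -173.8342148 ] 42.53588159396662 [ -3.16032672  11.42037777  94.47339465  -3.25819538  78.33303643
 -98.64988726]
[[-1.11000e-01  9.67000e-01  2.31000e-01  4.73499e+02]
 [ 9.93000e-01  1.18000e-01 -1.70000e-02  6.97090e+01]
 [-4.30000e-02  2.27000e-01 -9.73000e-01  3.50726e+02]
 [ 0.00000e+00  0.00000e+00  0.00000e+00  1.00000e+00]]
cabinet [(0.93, [311.7, 182.1], [540.3, 130.6]), (0.34, [57.4, 259.5], [713.8, -244.5])]
door_handle [(0.62, [255.0, 204.1], [548.0, 66.6])]
panel_target [(0.8, [163.4, 188.6], [562.8, -42.5])]
bracket [(0.86, [105.8, 186.0], [577.5, -138.3]), (0.85, [12.3, 38.4], [357.0, -352.7]), (0.46, [19.8, 201.6], [625.3, -319.7]), (0.16, [53.0, 86.7], [442.8, -240.2])]
bracket_web [(0.96, [99.2, 192.6], [580.8, -135.4]), (0.79, [7.3, 35.9], [358.3, -340.2]), (0.6, [29.5, 189.7], [593.3, -268.5])]
bracket_face [(0.67, [19.4, 24.7], [344.2, -313.3]), (0.66, [89.1, 211.3], [609.1, -153.3]), (0.62, [19.6, 202.3], [616.8, -295.4])]
```

View pics/w2.png

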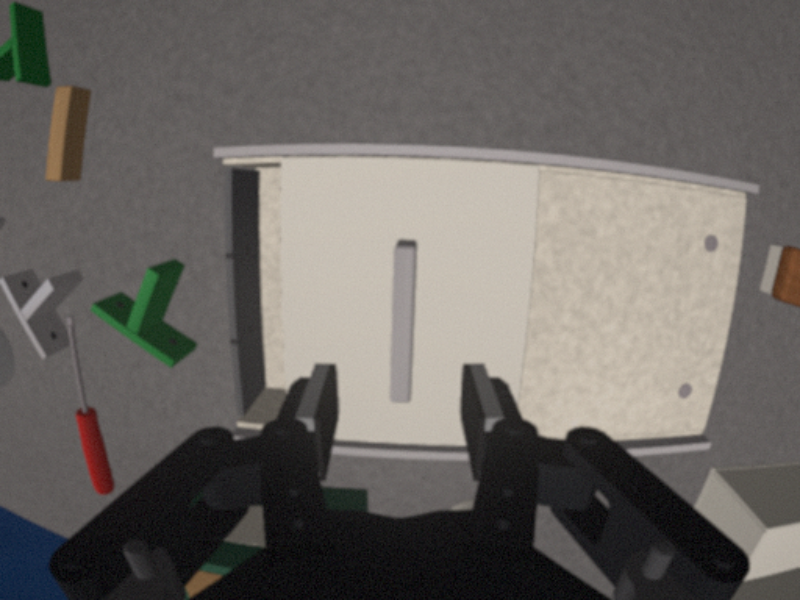

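The picture shows the handle bar at about (403,322) of 800x600, the green look-alike at (150,315), and the real silver T at (35,310). The door is about 35 mm open. The tool kept a 5° tilt from the unreachable stretch, with the tips toward (-0.83,-0.55). I'll try to take it out by reaching outward at the far limit in the opposite direction, staying high.

Call:
arm_command:
  plan:
    - [[-0.47, 0.77, -0.16], 0, 0]
    - [[-0.47, 0.77, -0.16], 0, 0]
    - [[-0.47, 0.77, -0.16], 0, 0]
    - [[-0.47, 0.77, -0.16], 0, 0]
    - [[-0.47, 0.77, -0.16], 0, 0]
    - [[-0.47, 0.77, -0.16], 0, 0]
    - [[-0.47, 0.77, -0.16], 0, 0]
    - [[-0.47, 0.77, -0.16], 0, 0]
    - [[-0.47, 0.77, -0.16], 0, 0]
    - [[-0.47, 0.77, -0.16], 0, 0]
    - [[0, 0, 0], 0, 0]

```text
t: 7.7
tool_pos: [735.3, 475.9, 252.7]
tool_rot: [-177.5, -4.8, -173.9]
ft_force: [-1.4, 0.7, -1.5]
grip_width: 42.8
grip_force: 0.0
```

Call:
arm_command:
  plan:
    - [[-0.35, 0.18, -0.04], 0, 0]
    - [[-0.35, 0.18, -0.04], 0, 0]
    - [[-0.35, 0.18, -0.04], 0, 0]
    - [[0, 0, 0], 0, 0]

```text
t: 8.1
tool_pos: [751.5, 481.5, 251.3]
tool_rot: [-178.4, -2.8, -174.0]
ft_force: [-0.9, -0.3, 0.4]
grip_width: 43.0
grip_force: 0.0
```

Call:
arm_command:
  plan:
    - [[-0.35, 0.18, -0.04], 0, 0]
    - [[-0.35, 0.18, -0.04], 0, 0]
    - [[0, 0, 0], 0, 0]

```text
t: 8.4
tool_pos: [758.8, 487.3, 244.4]
tool_rot: [-179.1, -1.6, -174.0]
ft_force: [0.1, -0.2, -0.4]
grip_width: 42.8
grip_force: 0.0
```

Call:
arm_command:
  plan:
    - [[-0.35, 0.16, -0.04], 0, 0]
    - [[-0.35, 0.16, -0.04], 0, 0]
    - [[-0.25, 0.12, -0.03], 0, 0]
    - [[0, 0, 0], 0, 0]

```text
t: 8.8
tool_pos: [769.5, 492.3, 237.6]
tool_rot: [-179.9, 0.1, -174.0]
ft_force: [-0.7, 0.1, -0.3]
grip_width: 42.6
grip_force: 0.0
```

Call:
arm_command:
  plan:
    - [[0.543, -0.789, 0], -0.2, 0]
    - [[0.543, -0.789, 0], 0, 0]
    - [[0.543, -0.789, 0], 0, 0]
    - [[0.543, -0.789, 0], 0, 0]
    - [[0.543, -0.789, 0], 0, 0]
    - [[0.543, -0.789, 0], 0, 0]
    - [[0.543, -0.789, 0], 0, 0]
    - [[0.543, -0.789, 0], 0, 0]
    - [[0.543, -0.789, 0], 0, 0]
    - [[0.543, -0.789, 0], 0, 0]
    - [[0, 0, 0.8], 0, 0]
    - [[0, 0, 0.8], 0, 0]
    - [[0, 0, 0], 0, 0]
    - [[0, 0, 0], 0, 0]

```text
t: 10.2
tool_pos: [554.8, 82.0, 159.7]
tool_rot: [-179.9, 0.0, -173.2]
ft_force: [-0.5, -0.4, 0.7]
grip_width: 42.9
grip_force: 0.0
```

```bash
python3 - <<'E'
from h import *
s=env.sense(); print(s['tool_pos'],s['tool_rot'],s['grip_width'],s['joint_pos'])
c=cam('wrist')
for l,z in [('cabinet',0),('door_handle',96),('panel_target',28.5),('bracket_web',22.5),('bracket_face',22.5)]:
    print(l,lm('wrist',c,l,z))
cv2.imwrite('pics/w3.png',cv2.resize(c['im'],(800,600)))
E
```

```text
[554.77497769  82.03927943 159.65991381] [-1.79914025e+02  4.29039446e-02 -1.73214331e+02] 42.860952633774346 [-3.67098743e+00  1.38010197e+01  9.85059649e+01 -8.30035559e-02
  6.76352416e+01 -1.00425080e+02]
cabinet [(0.84, [305.5, 167.2], [541.4, 131.2]), (0.55, [22.4, 256.4], [714.5, -244.2])]
door_handle [(0.74, [21.9, 254.5], [633.4, -138.5]), (0.63, [237.1, 198.4], [547.7, 68.6])]
panel_target [(0.85, [122.7, 169.8], [557.0, -46.7]), (0.34, [238.8, 199.6], [573.2, 68.7])]
bracket_web [(0.63, [55.0, 178.9], [577.6, -137.5])]
bracket_face [(0.88, [49.1, 207.6], [613.9, -151.6])]
```

View pics/w3.png

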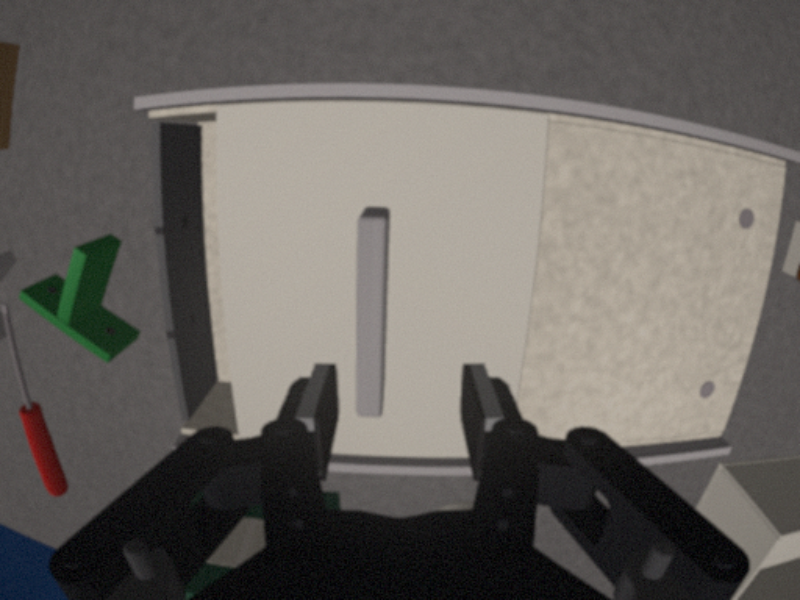

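The handle bar runs from about (374,214) to (370,415). I'll measure its centre and direction on its top face (z = 111).

```bash
python3 - <<'E'
from h import *
c=cam('wrist')
P=[at(c,np.array(p)*.64,111)[:2].round(1) for p in [(359,217),(389,217),(357,415),(383,416)]]
print(P,np.mean(P,0))
for a,b in ((0,2),(1,3)):
    d=P[a]-P[b]; print(np.linalg.norm(d),np.degrees(np.arctan2(d[1],d[0])))
# panel top inner edge? door edges at z=77
Q=[at(c,np.array(p)*.64,77)[:2].round(1) for p in [(548,115),(526,375)]]
d=Q[0]-Q[1]; print(Q,np.degrees(np.arctan2(d[1],d[0])))
E
```

```text
[array([506.5,  60.8]), array([505.2,  72.3]), array([595.3,  67.8]), array([594.3,  79.5])] [550.325  70.1  ]
89.0754736164787 -175.49276135400888
89.3904357300041 -175.3800765183396
[array([452.3, 139. ]), array([583.4, 153.1])] -173.8613503658483
```

Call:
arm_command:
  plan:
    - [[0.145, -0.235, 0], 0.2, 0]
    - [[0, 0, 0], 0, 0]
    - [[0, 0, 0.65], 0, 0]
    - [[0, 0, 0.65], 0, 0]
    - [[0, 0, 0], 0, 0]
    - [[0, 0, 0], 0, 0.7]
    - [[0, 0, 0], 0, 1]
    - [[0, 0, 0], 0, 1]
    - [[0, 0, 0], 0, 1]
    - [[0, 0, 0], 0, 1]
    - [[0, 0, 0], 0, 1]
  grip_force: 40

```text
t: 11.65
tool_pos: [549.9, 69.2, 95.7]
tool_rot: [-179.9, 0.2, -174.3]
ft_force: [-2.0, -1.1, 7.1]
grip_width: 11.4
grip_force: 40.9
```

Call:
arm_command:
  plan:
    - [[0, 0.1, 0], 0, 1]
    - [[0, 0.2, 0], 0, 1]
    - [[0, 0.3, 0], 0, 1]
    - [[0, 0.3, 0], 0, 1]
    - [[0, 0.3, 0], 0, 1]
    - [[0, 0.3, 0], 0, 1]
    - [[0, 0.3, 0], 0, 1]
    - [[0, 0.2, 0], 0, 1]
    - [[0, 0.1, 0], 0, 1]
    - [[0, 0.06, 0], 0, 1]
    - [[0, 0, 0], 0, 1]

```text
t: 12.75
tool_pos: [541.0, 178.3, 95.7]
tool_rot: [-180.0, 0.5, -174.2]
ft_force: [7.4, 2.0, 3.0]
grip_width: 11.5
grip_force: 40.9
```

Call:
arm_command:
  plan:
    - [[-0.02, 0.05, 0], 0, 1]
    - [[-0.02, 0.05, 0], 0, 1]
    - [[0, 0.05, 0], 0, 1]
    - [[0, 0.05, 0], 0, 1]
    - [[0, 0, 0], 0, 1]

```text
t: 13.25
tool_pos: [540.5, 185.1, 95.7]
tool_rot: [-179.6, 0.2, -174.2]
ft_force: [-1.7, -13.0, 11.6]
grip_width: 11.6
grip_force: 42.7
```

The door is at its stop, having moved 116 mm along a line that gives cabinet yaw ≈ 4.6°. I'll release, rise and go to the bracket.

Call:
arm_command:
  plan:
    - [[0, -0.03, 0], 0, 1]
    - [[0, 0, 0], 0, 0]
    - [[0, 0, 0], 0, 0]
    - [[0, 0, 0], 0, 0]
    - [[0, 0, -0.85], 0, 0]
    - [[0, 0, -0.85], 0, 0]
    - [[0, 0, -0.85], 0, 0]
    - [[0, -0.6, 0], 0, 0]
    - [[0, -0.9, 0], 0, 0]
    - [[0, -0.9, 0], 0, 0]
    - [[0, -0.9, 0], 0, 0]
    - [[0, -0.9, 0], 0, 0]
    - [[0, -0.9, 0], 0, 0]
    - [[0, -0.9, 0], 0, 0]
    - [[0, -0.9, 0], 0, 0]
    - [[0, -0.9, 0], 0, 0]
    - [[0, -0.9, 0], 0, 0]

```text
t: 14.95
tool_pos: [582.8, -248.4, 221.7]
tool_rot: [-180.0, 0.1, -174.2]
ft_force: [0.3, 0.7, 0.3]
grip_width: 43.0
grip_force: 0.0
```

Call:
arm_command:
  plan:
    - [[0, 0, 0], 1, 0]
    - [[0, 0, 0], 1, 0]
    - [[0, 0, 0], 1, 0]
    - [[0, 0, 0], 1, 0]
    - [[0, 0, 0], 1, 0]
    - [[0, 0, 0], 1, 0]
    - [[0, 0, 0], 1, 0]
    - [[0, 0, 0], 1, 0]
    - [[0, 0, 0], 1, 0]
    - [[0, 0, 0], 1, 0]
    - [[0, 0, 0], 1, 0]
    - [[0, 0, 0], 0, 0]
    - [[0, 0, 0], 0, 0]

```text
t: 16.25
tool_pos: [582.9, -246.8, 221.8]
tool_rot: [180.0, 0.1, 130.9]
ft_force: [0.1, 1.4, -0.0]
grip_width: 42.7
grip_force: 0.0
```

```bash
python3 - <<'E'
from h import *
s=env.sense(); print(s['tool_pos'],s['tool_rot'],s['grip_width'])
c=cam('wrist')
for l,z in [('door_handle',96),('panel_target',28.5),('bracket',0),('bracket_web',22.5),('bracket_face',22.5)]:
    print(l,lm('wrist',c,l,z))
cv2.imwrite('pics/w4.png',cv2.resize(c['im'],(800,600)))
E
```

```text
[ 582.86051543 -246.76359636  221.80545105] [1.79982734e+02 8.75034486e-02 1.30933104e+02] 42.65014764674395
door_handle []
panel_target [(0.73, [360.1, 21.6], [560.9, -43.5])]
bracket [(0.75, [79.7, 106.4], [358.0, -337.9]), (0.63, [256.6, 177.8], [598.5, -261.1]), (0.59, [315.3, 91.0], [580.8, -135.7])]
bracket_web [(0.87, [248.5, 179.5], [588.5, -263.9]), (0.71, [320.1, 89.6], [580.5, -134.0]), (0.7, [68.8, 111.0], [358.3, -342.9])]
bracket_face [(0.93, [75.4, 83.4], [346.1, -309.1]), (0.76, [328.2, 116.6], [607.8, -150.0]), (0.7, [251.2, 210.0], [615.5, -290.5])]
```

View pics/w4.png

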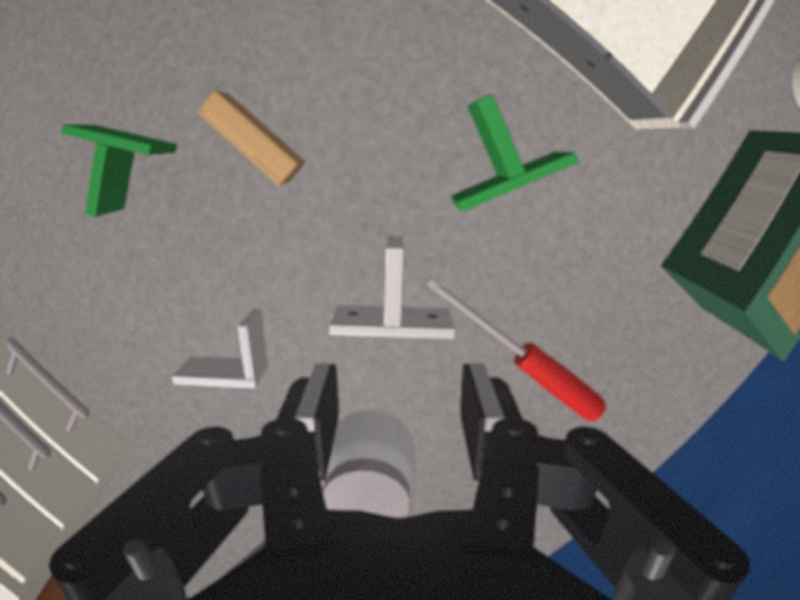

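The silver T bracket is at web (394,285) and flange (330–455, 325–335) in the 800-px picture. The screwdriver tip, at (433,285), lies close beside the web, so I'll measure both in the bracket frame.

```bash
python3 - <<'E'
from h import *
c=cam('wrist'); k=.64
A=at(c,np.array((330,334))*k,45)[:2]; B=at(c,np.array((455,336.5))*k,45)[:2]  # flange outer face ends (top)
W=[at(c,np.array(p)*k,45)[:2] for p in ((387,248),(404,248),(385,325),(402,326))]
print(A,B,np.linalg.norm(A-B))
u=(B-A)/90*90; u/=np.linalg.norm(u); print('flange dir',np.degrees(np.arctan2(u[1],u[0])))
tip=(W[0]+W[1])/2; root=(W[2]+W[3])/2; w=tip-root; print('web dir',np.degrees(np.arctan2(w[1],w[0])),np.linalg.norm(W[0]-W[1]))
M=(A+B)/2; w/=np.linalg.norm(w); print('face mid',M,'tip dist',(tip-M)@w,'lateral tip/root',(tip-M)@u,(root-M)@u)
for p in ((430,281),(436,290),(520,350)):
    S=at(c,np.array(p)*k,6)[:2]; print('screw',S,(S-M)@u,(S-M)@w)
print('grip',M+36*w)
E
```

```text
[ 579.1140605  -317.09443637] [ 648.33977571 -259.82782423] 89.8424427105568
flange dir 39.599076203828304
web dir 129.22729063735417 11.431267326997729
face mid [ 613.72691811 -288.4611303 ] tip dist 63.684179621622256 lateral tip/root 0.9849630578272844 0.6217708047364164
screw [ 616.41542983 -247.66162005] 28.077641255211642 29.904859261459528
screw [ 624.84712606 -250.0274887 ] 33.06642948030047 22.739964074569794
screw [ 713.81745218 -242.4899479 ] 106.42467402444113 -27.68581707798073
grip [ 590.96057765 -260.57396941]
```

Call:
arm_command:
  plan:
    - [[0, 0, 0], 0.3, 0.4]
    - [[-0.176, -0.038, 0], 0, 0.4]
    - [[0, 0, 0.8], 0, 0.4]
    - [[0, 0, 0.8], 0, 0.4]
    - [[0, 0, 0.8], 0, 0.4]
    - [[0, 0, 0], 0, 0.4]
    - [[0, 0, 0], 0, 0.4]

```text
t: 17.3
tool_pos: [587.3, -255.6, 102.3]
tool_rot: [180.0, 0.1, 129.3]
ft_force: [-0.4, 0.1, 0.6]
grip_width: 25.4
grip_force: 0.0
```

```bash
python3 - <<'E'
from h import *
s=env.sense(); print(s['tool_pos'],s['tool_rot'],s['grip_width'])
c=cam('wrist')
for l,z in [('bracket_web',22.5),('bracket_face',22.5)]: print(l,lm('wrist',c,l,z))
cv2.imwrite('pics/w5.png',cv2.resize(c['im'],(800,600)))
E
```

```text
[ 587.27726282 -255.63500462  102.31197468] [1.79989240e+02 6.63514715e-02 1.29268094e+02] 25.404932760528553
bracket_web [(0.86, [349.3, 69.1], [576.2, -135.7]), (0.8, [247.6, 211.5], [588.0, -264.4]), (0.57, [5.0, 122.4], [363.4, -342.1])]
bracket_face [(0.95, [369.4, 112.0], [608.2, -148.5]), (0.9, [250.7, 254.2], [613.3, -292.0]), (0.57, [9.4, 83.0], [349.3, -308.4])]
```

View pics/w5.png

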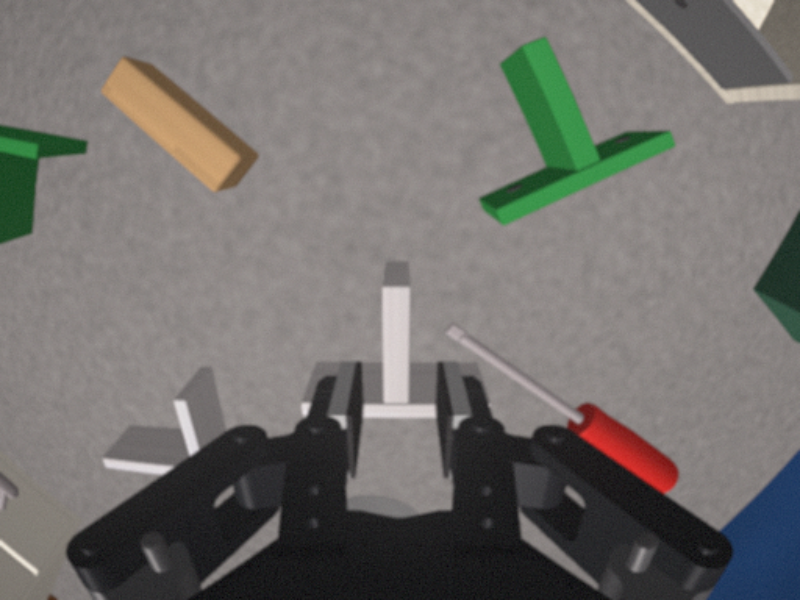

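The web is centred between the fingers to within about 1.5 mm, and the screwdriver tip at (455,330) clears the fingers. I'll descend and grip.

Call:
arm_command:
  plan:
    - [[0, -0.03, 0.5], 0, 0.4]
    - [[0, 0, 0.5], 0, 0.4]
    - [[0, 0, 0.3], 0, 0.4]
    - [[0, 0, 0.18], 0, 0.4]
    - [[0, 0, 0], 0, 0.4]
    - [[0, 0, 0], 0, 1]
    - [[0, 0, 0], 0, 1]
    - [[0, 0, 0], 0, 1]
    - [[0, 0, 0], 0, 1]
    - [[0, 0, 0], 0, 1]
  grip_force: 80

```text
t: 18.45
tool_pos: [587.1, -256.9, 29.6]
tool_rot: [179.9, 0.3, 129.3]
ft_force: [-0.1, 0.1, 5.5]
grip_width: 10.5
grip_force: 78.9
```

Call:
arm_command:
  plan:
    - [[0, 0, -0.3], 0, 1]
    - [[0, 0, -0.65], 0, 1]
    - [[0, 0, -0.8], 0, 1]
    - [[0, 0, -0.8], 0, 1]
    - [[0.66, 0.42, 0], 0, 1]
    - [[0.66, 0.42, 0], 0, 1]
    - [[0.66, 0.42, 0], 0, 1]
    - [[0.66, 0.42, 0], 0, 1]
    - [[0.66, 0.42, 0], 0, 1]
    - [[0.66, 0.42, 0], 0, 1]
    - [[0.66, 0.42, 0], 0, 1]
    - [[0, 0, 0], 0.99, 1]
    - [[0, 0, 0], 0.99, 1]
    - [[0, 0, 0], 0.99, 1]
    - [[0, 0, 0], 0.99, 1]
    - [[0, 0, 0], 0.99, 1]
    - [[0, 0, 0], 0.99, 1]
    - [[0, 0, 0], 0.99, 1]
    - [[0, 0, 0], 0, 1]
    - [[0, 0, 0], 0, 1]

```text
t: 20.45
tool_pos: [553.4, 15.7, 155.6]
tool_rot: [179.9, 0.1, 94.8]
ft_force: [-0.6, -0.3, -1.8]
grip_width: 10.2
grip_force: 78.2
```

```bash
python3 - <<'E'
from h import *
s=env.sense(); print(s['tool_pos'],s['tool_rot'],s['grip_width'],s['ft_force'])
for n in ('wrist','scene','side'):
  c=cam(n)
  for l,z in [('door_handle',96),('panel_target',28.5),('bracket_face',s['tool_pos'][2]-7)]:
    print(n,l,lm(n,c,l,z))
  if n=='wrist': cv2.imwrite('pics/w6.png',cv2.resize(c['im'],(800,600)))
E
```

```text
[553.3831088   15.72850925 155.58198986] [1.79900627e+02 8.96887399e-02 9.47638395e+01] 10.23699879265052 [-0.57039772 -0.29249268 -1.79586478]
wrist door_handle []
wrist panel_target []
wrist bracket_face [(0.84, [255.7, 312.9], [558.1, -26.6])]
scene door_handle [(0.66, [285.8, 162.2], [527.7, 186.7]), (0.23, [123.1, 223.2], [574.7, -385.8])]
scene panel_target [(0.72, [223.9, 197.5], [549.0, -50.1])]
scene bracket_face [(0.66, [228.8, 175.3], [550.3, -25.0]), (0.51, [201.1, 225.1], [696.8, -159.0]), (0.49, [140.3, 177.7], [459.9, -296.8]), (0.34, [182.7, 258.6], [783.1, -237.3])]
side door_handle [(0.85, [226.3, 168.2], [527.9, 168.7])]
side panel_target [(0.84, [268.4, 220.7], [564.7, -43.0])]
side bracket_face [(0.78, [262.2, 190.3], [553.0, -22.2]), (0.77, [300.5, 240.8], [548.1, -231.4]), (0.59, [246.0, 322.6], [317.2, -364.1])]
```

View pics/w6.png

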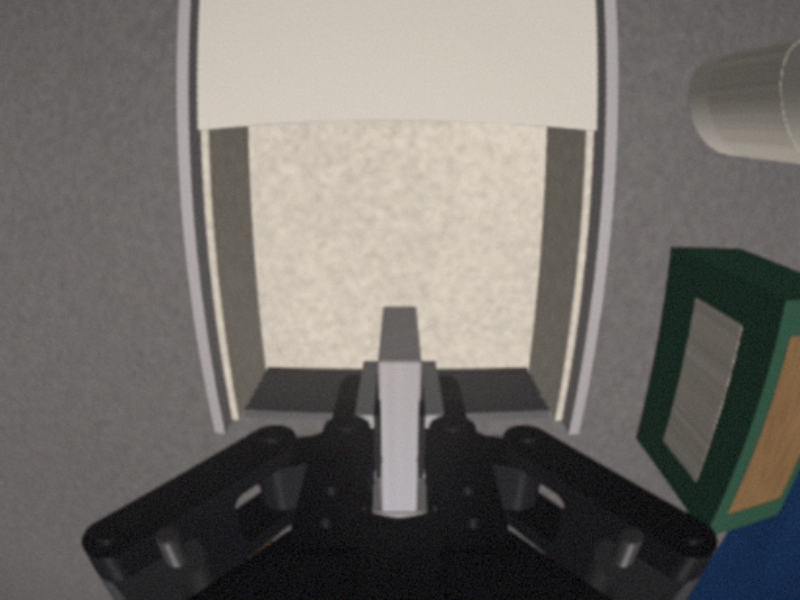

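The bracket is held upright at (400,400). The open compartment is below it: floor corners at about (266,367) and (530,368), door edge at row 124, and the grey panel's top edge near row 411. I'll compute the cabinet's centre line, yaw and panel face from these.

```bash
python3 - <<'E'
from h import *
c=cam('wrist'); k=.64; s=env.sense()
g=lambda p,z: at(c,np.array(p)*k,z)[:2]
L=[g((249,150),6),g((258,280),6),g((265,362),6)]; Rr=[g((546,150),6),g((538,280),6),g((531,362),6)]
for a,b in zip(L,Rr): print('width',np.linalg.norm(a-b),'mid',(a+b)/2)
for q in (L,Rr):
    d=q[0]-q[2]; print('dir y',np.degrees(np.arctan2(d[1],d[0]))-90)
m=[(a+b)/2 for a,b in zip(L,Rr)]; d=m[0]-m[2]; print('mid dir',np.degrees(np.arctan2(d[1],d[0]))-90)
print('panel bottom z6..8',g((266,368),8),g((529,369),8)); print('panel top z64',g((248,411),64),g((549,411),64))
D=[g((203,129),72),g((595,129),72)]; print('door edge',D,np.linalg.norm(D[0]-D[1]))
# tracks top z84 outer
T=[g((196,300),84),g((602,300),84)];print('tracks',np.linalg.norm(T[0]-T[1]),np.mean(T,0))
# web top in grip: bracket top z
zt=s['tool_pos'][2]-29.6+45
W=[g(p,zt) for p in ((380,362),(420,362),(382,510),(417,510))]
print('web w',np.linalg.norm(W[0]-W[1]),'mids',(W[0]+W[1])/2,(W[2]+W[3])/2, np.degrees(np.arctan2(*((W[0]+W[1]-W[2]-W[3])[::-1])))-90)
E
```

```text
width 180.65442715522678 mid [547.28982841  96.98249375]
width 179.72445337044434 mid [554.236927    14.67565303]
width 182.0617391944421 mid [558.89843852 -43.4701425 ]
dir y 4.438765119489304
dir y 5.0108993736952385
mid dir 4.72483831806494
panel bottom z6..8 [469.27675197 -54.24566333] [648.52086049 -40.6305042 ]
panel top z64 [472.93869355 -53.66413893] [646.00819291 -39.84256746]
door edge [array([454.66534901, 100.89757372]), array([639.8065121 , 115.89123766])] 185.7473020687897
tracks 197.03653749055053 [553.78324167  27.30821396]
web w 10.831057444837906 mids [552.85146567  38.88265335] [557.21710346 -16.36505388] 4.518087002889544
```

Everything agrees: inner width 180–182 mm, yaw 4.7°, panel face middle about (559,-47), and the bracket centred to about 0.5 mm. I'll lower it inside.

Call:
arm_command:
  plan:
    - [[0, -0.008, 0.5], 0, 1]
    - [[0, 0, 0.6], 0, 1]
    - [[0, 0, 0.6], 0, 1]
    - [[0, 0, 0.35], 0, 1]
    - [[0, 0, 0.2], 0, 1]
    - [[0, 0, 0.1], 0, 1]
    - [[0, 0, 0], 0, 1]
    - [[0, 0, 0], 0, 1]

```text
t: 21.9
tool_pos: [554.3, 15.3, 38.9]
tool_rot: [179.8, 0.1, 94.6]
ft_force: [0.1, 0.4, -2.2]
grip_width: 10.5
grip_force: 78.3
```

Call:
arm_command:
  plan:
    - [[0, -0.024, 0.04], 0, 1]
    - [[0, 0, 0.02], 0, 1]
    - [[0, 0, 0], 0, 1]
    - [[0, 0, 0], 0, 1]

```text
t: 22.3
tool_pos: [552.7, 15.3, 35.6]
tool_rot: [179.8, 0.1, 94.6]
ft_force: [-1.2, 0.6, 4.9]
grip_width: 11.0
grip_force: 79.0
```

Call:
arm_command:
  plan:
    - [[-0.08, 0, -0.008], 0, 1]
    - [[-0.08, 0, 0], 0, 1]
    - [[-0.08, 0, 0], 0, 1]
    - [[-0.08, 0, 0], 0, 1]
    - [[-0.04, 0, 0], 0, 1]
    - [[0, 0, 0], 0, 1]
    - [[0, 0, 0], 0, 1]

```text
t: 23.0
tool_pos: [554.1, -3.3, 35.6]
tool_rot: [179.9, 0.1, 94.6]
ft_force: [0.0, 0.7, 4.8]
grip_width: 10.8
grip_force: 79.4
```

```bash
python3 - <<'E'
from h import *
s=env.sense(); print(s['tool_pos'],s['tool_rot'],s['ft_force'],s['torque'])
c=cam('wrist'); cv2.imwrite('pics/w7.png',cv2.resize(c['im'],(800,600)))
E
```

```text
[554.08025625  -3.34888358  35.57726182] [1.79853647e+02 1.37587601e-01 9.46099601e+01] [0.01404231 0.73903006 4.8094663 ] [-0.08717552  0.16483656 -0.08301084]
```

View pics/w7.png

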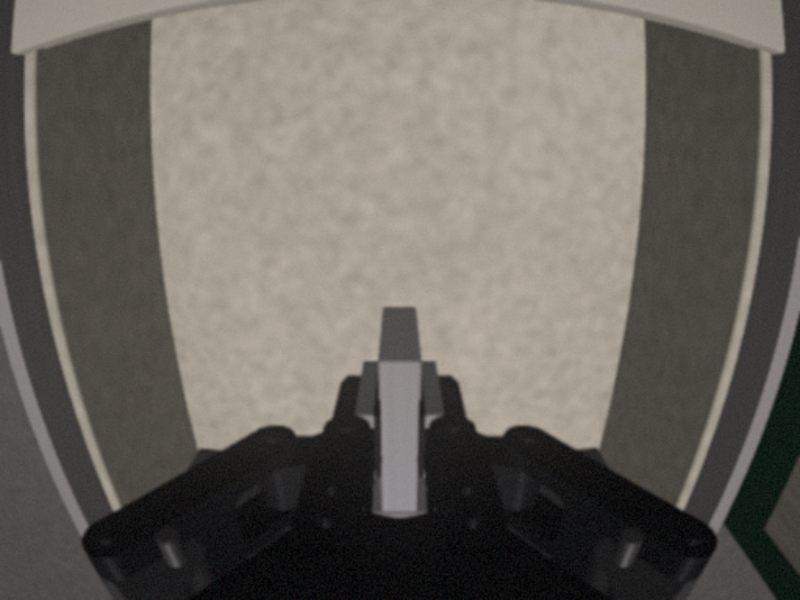

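The web, at (399,400), sits midway between the floor edges. Now the gentle push.

Call:
arm_command:
  plan:
    - [[-0.04, 0, -0.004], 0, 1]
    - [[-0.03, 0, 0], 0, 1]
    - [[-0.03, 0, 0], 0, 1]
    - [[-0.02, 0, 0], 0, 1]
    - [[0, 0, 0], 0, 1]
    - [[0, 0, 0], 0, 1]

```text
t: 23.65
tool_pos: [554.2, -8.0, 35.6]
tool_rot: [179.9, 0.0, 94.6]
ft_force: [-1.1, 5.3, 6.1]
grip_width: 10.7
grip_force: 79.5
```

Call:
arm_command:
  plan:
    - [[-0.03, 0, 0], 0, 1]
    - [[-0.03, 0, 0], 0, 1]
    - [[-0.02, 0, 0], 0, 1]
    - [[-0.01, 0, 0], 0, 1]
    - [[0, 0, 0], 0, 1]
    - [[0, 0, 0], 0, 1]
    - [[0, 0, 0], 0, 1]

```text
t: 24.35
tool_pos: [554.5, -11.4, 35.6]
tool_rot: [179.9, -0.0, 94.6]
ft_force: [-0.5, 10.4, 7.3]
grip_width: 10.7
grip_force: 79.7
```

Call:
arm_command:
  plan:
    - [[0, 0, -0.01], 0, 1]
    - [[0, 0, -0.01], 0, 1]
    - [[0, 0, 0], 0, 1]
    - [[0, 0, 0], 0, 1]

```text
t: 24.75
tool_pos: [554.2, -11.6, 35.8]
tool_rot: [179.9, -0.0, 94.6]
ft_force: [2.8, 8.5, -0.3]
grip_width: 10.8
grip_force: 78.5
```

```bash
python3 - <<'E'
from h import *
for i in range(3):
    s=env.sense(); print(s['tool_pos'].round(2),s['tool_rot'].round(2),s['ft_force'].round(2)); 
    cw=cam('wrist')
for n in ('side','scene'):
  c=cam(n)
  for l,z in [('panel_target',28.5),('bracket_face',28.5),('door_handle',96)]: print(n,l,lm(n,c,l,z)[:2])
  if n=='side': cv2.imwrite('pics/s8.png',cv2.resize(c['im'][160:280,200:340],(700,600),interpolation=cv2.INTER_CUBIC))
E
```

```text
[554.24 -11.6   35.76] [ 1.799e+02 -4.000e-02  9.464e+01] [ 2.84  8.55 -0.33]
[554.28 -11.63  35.75] [ 1.799e+02 -4.000e-02  9.464e+01] [ 2.72  7.68 -0.33]
[554.28 -11.62  35.77] [ 1.799e+02 -4.000e-02  9.463e+01] [ 2.65  8.49 -1.36]
side panel_target [(0.87, [271.0, 224.1], [564.7, -58.8])]
side bracket_face [(0.96, [245.1, 322.5], [342.7, -307.1]), (0.63, [269.0, 221.7], [564.3, -47.4])]
side door_handle [(0.75, [228.6, 170.7], [529.0, 154.2]), (0.32, [268.2, 219.5], [535.7, -88.6])]
scene panel_target [(0.5, [224.2, 198.6], [553.8, -50.5]), (0.28, [255.3, 257.9], [799.6, -25.6])]
scene bracket_face [(0.75, [202.8, 222.4], [619.2, -145.9]), (0.58, [222.7, 199.2], [554.2, -56.0])]
scene door_handle [(0.72, [286.6, 162.7], [530.7, 188.6]), (0.25, [230.7, 194.0], [587.3, -33.7])]
```

View pics/s8.png

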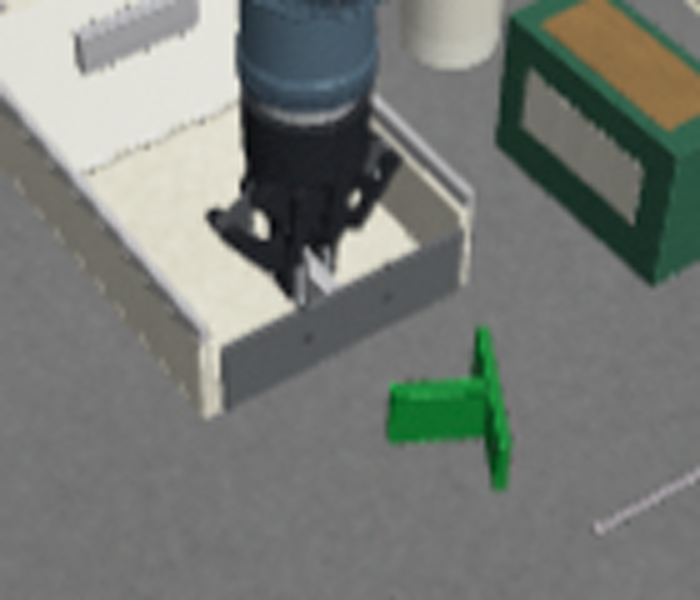

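Call:
arm_command:
  plan:
    - [[-0.02, 0, 0.002], 0, 1]
    - [[-0.02, 0, 0.002], 0, 1]
    - [[0, 0, 0], 0, 1]
    - [[0, 0, 0], 0, 1]
    - [[0, 0, 0], 0, 1]

```text
t: 25.8
tool_pos: [554.4, -13.3, 35.7]
tool_rot: [179.9, -0.1, 94.6]
ft_force: [1.8, 10.3, 1.8]
grip_width: 10.7
grip_force: 78.8
```

```bash
python3 - <<'E'
from h import *
s=env.sense(); c=cam('wrist'); g=cv2.GaussianBlur(cv2.cvtColor(c['im'],cv2.COLOR_BGR2GRAY),(5,5),0).astype(float)
for r in (60,110,160):
    d=np.diff(g[r-3:r+4].mean(0)); l=60+np.argmax(d[60:190]); q=330+np.argmin(d[330:460])
    a,b=at(c,(l+.5,r),6)[:2],at(c,(q+.5,r),6)[:2]; m=(a+b)/2
    n=np.array([np.cos(np.radians(4.7)),np.sin(np.radians(4.7))]); print(l,q,np.linalg.norm(a-b),'centre lat',m@n)
for r in (240,260,290,310):
    row=g[r-2:r+3].mean(0); d=np.diff(row); l=232+np.argmax(d[232:256]); q=257+np.argmin(d[257:282])
    m=at(c,((l+q)/2+.5,r),s['tool_pos'][2]+15.4)[:2]; print(l,q,'web lat',m@n)
print(s['tool_pos'].round(2),'tcp lat',s['tool_pos'][:2]@n,s['tool_rot'].round(2),s['ft_force'].round(2))
E
```

```text
97 413 181.03774669069745 centre lat 552.7832835238931
98 411 181.31410758430889 centre lat 552.398192979313
103 407 181.24465220401387 centre lat 552.7101973312331
241 268 web lat 552.2345649497755
242 267 web lat 552.217384162253
243 266 web lat 552.1879907605601
243 266 web lat 552.1652735071904
[554.42 -13.31  35.72] tcp lat 551.4630653340196 [ 1.799e+02 -6.000e-02  9.464e+01] [ 1.84 10.29  1.8 ]
```

The push reads 10.3 N along the panel's normal, the bracket is within 0.5 mm of centre and upright on the floor, and the door is fully open. I'm handing in.

```bash
python3 -c "
from station import env
print(env.finish_job())"
```

```text
the job is handed in; nothing more can be done
None
```

I handed the job in at about 26 s: the door is open to its stop, and the silver T bracket stands on the cabinet floor, about 0.5 mm off centre, still gripped and pressed against the end panel at about 10 N.

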